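Proof-pull a bracket with a spring gauge

TASK

Proof-test the slotted bracket: lay the spring pull gauge flat on the plank with its neck down in the bracket's slot and its round head behind the plate, and let go of it. Then take it by its D handle and pull it straight out, away from the bracket, until the pointer lines up with the set marker, hold it there for about two seconds without overshooting the marker, and ease the handle gently back home rather than letting it snap. Leave the gauge lying in the bracket, and leave the other things on the bench alone.

Things in the scene. Friction and masses are not known exactly. Their poses are not given: they have to be found in the camera images.
- gauge: Loose spring pull gauge, 420 g: aluminium box 140 (x) x 44 (y) x 36 mm high, dial strip on top. Origin: centre of the box's underside; x along it to its anchor end, z up. Pull axis 24 mm above the underside. At +x a 9 mm thick neck, x = 70 to 98 mm, then a round head, 28 mm across, x = 98 to 106 mm. At -x the sprung D handle. Carry it by the box, across its width.
- handle (a point): Middle of the crossbar of the gauge's black D handle, moving with the rod; at rest at x = -142, y = 0, z = 24 mm in the gauge's frame. The crossbar is a round bar 12 mm thick along the gauge's y. The opening between it and the handle's yoke is 40 mm along x, 52 mm along y; handle 70 mm wide overall. One finger fits inside the D, the other outside.
- rod (a joint): How far the handle is pulled out of the gauge (m): 0 home, up to 0.075, growing towards the gauge's -x. A spring pulls it home: about 2.7 N at 0 and 180 N/m more, so 7.7 to 12.1 N at the marker.
- pointer (a point): Middle of the black pointer, a 3 mm bar across the top of the gauge on its +y side, 39 mm above the underside, moving with the rod; at x = 30 mm at rest, at x = 30 mm - joint rod when pulled.
- marker (a joint): Setting of the set marker (m), 0.028 to 0.052: the pointer is level with the marker when joint rod equals this value. It is stiff, stays put and is not to be changed.
- mark (a point): Middle of the set marker, a 3 mm dark steel bar with a thicker outer end across the top of the gauge on its -y side, 39 mm above the underside; at x = 30 mm - joint marker in the gauge's frame.
- plank: Plank fixed on the bench, 18 mm thick, 110 mm wide (y), x = -80 to 120 mm, with an upright steel plate across it: x = 92 to 98 mm, 60 mm wide, top at 60 mm. Origin at bench level on its middle line; x points to the bracket, z up; pull towards -x. Gauge in place, in line, head against the plate's +x face: its origin is 18 mm above this one; it may lie up to 22 mm further to +x.
- slot (a point): Point where the middle of the neck sits in the bracket's open-topped slot: 42 mm above the bench, in the middle of the plate, 95 mm along x from the plank's origin. The slot is 16 mm wide and reaches from 28 mm to the plate's top, 60 mm above the bench.
- can: Bystander: steel can, 66 mm across, 100 mm tall; origin under its centre.
- jar: Bystander: glass jar, 60 mm across, 75 mm tall; origin under its centre.
- offcut: Bystander: wooden offcut 50 x 70 x 40 mm; origin under its centre.
Things that resemble listed ones, but are neither listed nor needed, are in the scene too. There is more than one size of the plank; the one meant has the size given above.

How it is judged:
On the way, in this order (a step that is already met when the one before it is completed fails the run):
1. the gauge lies flat on the plank, neck in the slot and head behind the plate, handle home and let go of (x of gauge in the frame of plank between -0.006 and 0.026 m and y of gauge in the frame of plank between -0.012 and 0.012 m and z of gauge in the frame of plank between 0.012 and 0.024 m and angle between the x axis of gauge and the x axis of plank, either way round below 0.12 rad and x of handle in the frame of plank below -0.05 m and angle between gauge's own z axis and vertical below 0.1 rad and contact force between gauge and the fingers below 0.1 N and value of joint rod below 0.004 m), for 0.2 s.
2. hooked in the bracket, the pointer is held within 4 mm of the set marker for 1 s (x of gauge in the frame of plank between -0.006 and 0.026 m and y of gauge in the frame of plank between -0.012 and 0.012 m and z of gauge in the frame of plank between 0.012 and 0.024 m and angle between the x axis of gauge and the x axis of plank, either way round below 0.12 rad and x of handle in the frame of plank below -0.05 m and angle between gauge's own z axis and vertical below 0.1 rad and x of pointer in the frame of mark between -0.004 and 0.004 m), for 1 s.
At the end, for the whole second after the job is handed in: The gauge lies still, flat on the plank (within 6 mm in height, 0.1 rad), in line with it (12 mm, 0.12 rad), neck in the slot and head behind the plate, its handle home within 4 mm, and nothing holds it (all of step 1 and linear speed of gauge below 0.02 m/s); the robot touches nothing.
It fails at once if the pointer is pulled more than 10 mm past the set marker (x of pointer in the frame of mark below -0.01 m).
It fails at once if the handle snaps back faster than 0.35 m/s (velocity of joint rod below -0.35 m/s).
It fails at once if the can is moved by more than 30 mm (distance of can from where it was at the start of the episode above 0.03 m).
It fails at once if the jar is moved by more than 30 mm (distance of jar from where it was at the start of the episode above 0.03 m).
It fails at once if the offcut is moved by more than 30 mm (distance of offcut from where it was at the start of the episode above 0.03 m).
It also fails if it takes over 61 s, if anything falls off the work surface, if the arm or the gripper's body presses on something with over 40 N, if the wrist force passes 120 N, or if a joint passes its speed limit or range.

ROBOT

A 6-joint arm with a two-finger parallel gripper is mounted at the origin on the work surface. World frame = base frame: x ahead of the robot, y to its left, z up, the work surface at z = 0. Lengths are in m, angles in rad, forces in N, time in s.
With the tool pointing down it reaches from about 0.375 to 0.975 m from the base axis. Payload 3.8 kg.
Tool frame: the origin (TCP) lies midway between the tips of the shut fingers; the grasp point (between the pads) lies 19 mm behind it; z points along the fingers, y is the line along which they close (so a half turn about z gives the same grasp; the last joint's range is limited). The gripper opens to 85 mm and grips with 20 to 120 N. Pads are 22 mm wide; open, the fingers measure 114 mm over their backs; the gripper's body (76 mm by 85 mm) begins 54 mm behind the grasp point. The pads swing forward as they close: fully open they stand 13 mm farther back than shut.
Start: joints at [1.163, 0.264, 1.604, -0, 1.274, -0.037], TCP at [0.245, 0.629, 0.231] pointing down, gripper open.
Joint ranges: [-2.63, 2.63], [-0.94, 2.18], [0.31, 2.57], [-1.31, 4.45], [0, 2.66], [-2.55, 2.55]. Speed limits (rad/s): [2.57, 2.57, 3.14, 3.14, 3.14, 3.14].

INTERFACE

Orientations are given as a rotation vector (axis times angle).
In Python, from workcell import bot gives the robot as it stands.
- The arm moves only by the tool step_arm, never from a script. Its argument "motion" is a list of rows, each a list of 5 numbers: the finger opening in cm, from 0 to 8.54, then the shift along the tool's x, y, z in cm, then the turn about the tool's z in degrees. In form: [[claw, dx, dy, dz, twist], ...]. A call has 1 to 20 rows; each row is the pose to reach, as a shift and turn from the pose commanded when the call began, along the tool's axes at that moment; what a row does not reach only later rows make up. A row lasts 1/10 s, in which the tool goes at most 50 mm and 8.59 degrees, less where a joint would pass 70% of its speed; a pose out of reach is approached as far as the arm can. A call with a gripper value outside its range is refused whole. The fingers move at their own pace and stop on an object; "force" is the grip in N (left out, the last holds). Time passes only in rows, so rows that repeat a pose let the fingers close. It gives the time, the measured TCP pose, the force, the opening and the grip force at its end, in the units of the state.
- bot.read_state(): the state, without advancing time (a new reading comes with each control period).
- bot.read_camera(name): name is "side" or "top" or "wrist"; returns (picture, depth): 384x512x3 uint8, red, green, blue; 384x512 float32, m along the optical axis (not along the pixel's ray), 0 where there is no reading.
- bot.calibration(name): a dict with "mtx" (3x3 intrinsics, pixels), "origin" and "orientation" of the camera in the world; the wrist camera has in their place "T_tool_cam" (4x4, takes a point from camera to tool coordinates, whose origin is the TCP and whose axes are the flange's). Camera axes: x right, y up, looking along -z (the intrinsics and any distortion apply to the point x, -y, -z); pixel columns grow to the right and rows downward; lengths in m; the calibration is good to about 2 mm. A picture is of the moment at which its call begins: read the wrist's pose just before it. calibration takes no time and is no camera call.
- bot.finish_job(): hands the job in; it is judged then, once.
The state is a dict: "time": time; "q": joint angles; "joint_vel": joint speeds; "joint_torque": joint torques, N m; "tool_pos": TCP position; "tcp_rot": TCP orientation; "wrist_force": force on the tool from outside, world axes, zero at the start; "torque": the same for the moment, N m; "width": opening from 0.0 (shut) to 1.0 (fully open); "grip_force": force on a finger pad.
Only numpy, scipy, OpenCV 4.12 (cv2) and the standard library are available. Lean on these libraries where they do the work, as an engineer would, in place of code of your own. Each camera call takes 0.05 s, during which the arm holds its last target. There are 200 camera calls.

## Working session

There is one attempt and no reset: what is moved stays moved. The work goes in short steps, Python scripts to look and compute and a tool call to move; the robot and the scene stay as the last step left them, time stands still between calls to the robot, and variables do not carry over. Pictures are saved under pics/ and viewed, at most 10 in all, crops included, and the job is handed in when it is done.

Besides the shell and the picture viewer there is one more tool, called after "Call:" as a command line: name --pt "numbers of a row" for each row, then --argument value for the rest. step_arm: Moves the arm, as the interface text tells. Its arguments: {"type":"object","properties":{"motion":{"type":"array","items":{"type":"array","items":{"type":"number"}}},"force":{"type":"number"}},"required":["motion"]}

```bash
mkdir -p pics
cat > h.py <<'E'
import numpy as np, cv2
from scipy.spatial.transform import Rotation as R
from workcell import bot
def cam(n):
    s=bot.read_state(); rgb,d=bot.read_camera(n); c=bot.calibration(n)
    if n=="wrist":
        T=np.eye(4);T[:3,:3]=R.from_rotvec(s["tcp_rot"]).as_matrix();T[:3,3]=s["tool_pos"];T=T@np.array(c["T_tool_cam"])
    else:
        T=np.eye(4);o=np.array(c["orientation"],float);T[:3,:3]=o if o.shape==(3,3) else R.from_rotvec(o).as_matrix();T[:3,3]=c["origin"]
    return rgb,d,np.array(c["mtx"]),T
def pts(d,K,T):
    v,u=np.mgrid[:d.shape[0],:d.shape[1]]
    p=np.stack([(u-K[0,2])/K[0,0]*d,-(v-K[1,2])/K[1,1]*d,-d],-1)
    return p@T[:3,:3].T+T[:3,3]
def save(n,f):
    rgb,d,K,T=cam(n); cv2.imwrite(f"pics/{f}.png",rgb[...,::-1]); P=pts(d,K,T); P[d==0]=np.nan
    np.savez(f"pics/{f}.npz",rgb=rgb,P=P,K=K,T=T); return rgb,P,K,T
E
python3 - <<'E'
from h import *
for n in("top","side"):
    c=bot.calibration(n); print({k:v for k,v in c.items()}); save(n,n)
print(bot.read_state())
a=cv2.imread("pics/top.png");cv2.imwrite("pics/t2.png",cv2.resize(a,(800,600),interpolation=cv2.INTER_CUBIC))
E
```

```text
{'mtx': array([[412.07286189,   0.        , 257.78722753],
       [  0.        , 412.07286189, 193.3637585 ],
       [  0.        ,   0.        ,   1.        ]]), 'origin': array([ 0.49455344, -0.01998115,  1.18444407]), 'orientation': array([ 0.06090552, -0.04075951, -1.54876585])}
{'mtx': array([[480.44139723,   0.        , 251.45558663],
       [  0.        , 480.44139723, 187.41088933],
       [  0.        ,   0.        ,   1.        ]]), 'origin': array([ 0.14867369, -0.81324819,  0.97656764]), 'orientation': array([ 0.76461668, -0.18921369, -0.41974661])}
{'time': 0.1, 'q': array([ 1.16309360e+00,  2.64731412e-01,  1.60524902e+00, -1.75948980e-05,
        1.27369358e+00, -3.69571925e-02]), 'joint_vel': array([ 0.00040516, -0.00150072, -0.00163738, -0.00112408,  0.00119805,
       -0.00115856]), 'joint_torque': array([-3.35545906e-05, -5.16706502e+01, -3.68591952e+01, -1.18485145e-04,
        6.30967668e-03, -9.93173501e-06]), 'tool_pos': array([0.24433924, 0.62851205, 0.23004415]), 'tcp_rot': array([-0.57894629, -3.08733461,  0.00319429]), 'wrist_force': array([-1.2061831 ,  0.09488142, -0.23977749]), 'torque': array([ 0.01807086,  0.02726072, -0.05551834]), 'grip_force': 0.0, 'width': 1.0028941096075294}
```

View pics/t2.png

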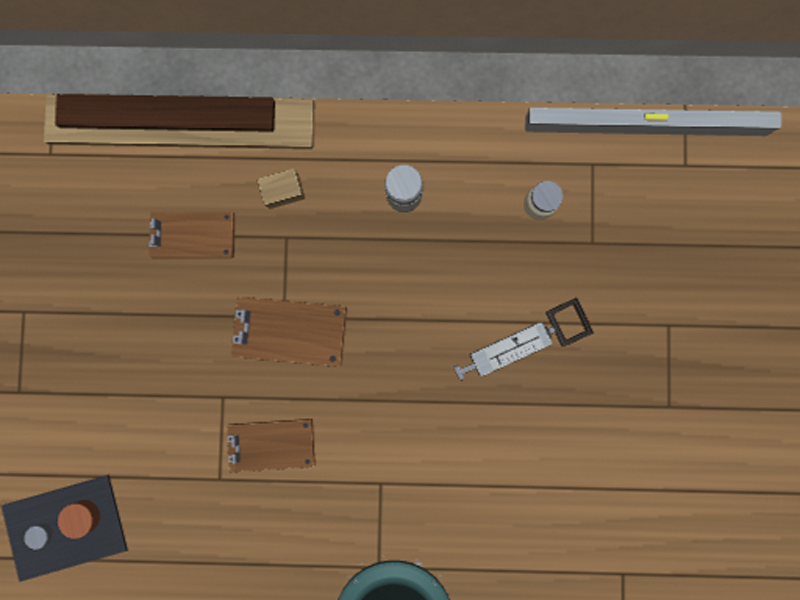

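View pics/side.png

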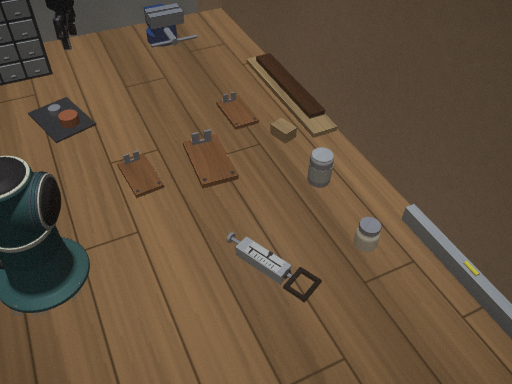

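The three planks are at about (192,235), (290,332) and (271,446). The middle one looks largest, and I'll check its size. The gauge is at (512,350) with its anchor pointing lower left and its handle upper right. The can is at (403,187), the jar at (545,199) and the offcut at (280,188).

Run:
```python
from h import *
D=np.load("pics/top.npz");P=D["P"];rgb=D["rgb"]
s=.64
# planks: bench-level height mask
for name,(x0,y0,x1,y1) in dict(a=(145,205,240,265),b=(225,290,352,372),c=(222,412,322,478),g=(440,285,605,395)).items():
    sl=np.s_[int(y0*s):int(y1*s),int(x0*s):int(x1*s)]
    q=P[sl].reshape(-1,3); q=q[np.isfinite(q[:,2])]
    for lo,hi in((.011,.03),(.03,.08)):
        m=q[(q[:,2]>lo)&(q[:,2]<hi)]
        if len(m)<5: continue
        r=cv2.minAreaRect(m[:,:2].astype(np.float32)*1000); print(name,lo,len(m),np.round(r[0],1),np.round(r[1],1),round(r[2],1),np.median(m[:,2]).round(4))
a=cv2.imread("pics/top.png")
def crop(x0,y0,x1,y1,k): return cv2.resize(a[y0:y1,x0:x1],None,fx=k,fy=k,interpolation=cv2.INTER_CUBIC)
c1=crop(140,180,230,245,8)[:, :]
cv2.imwrite("pics/cb.png",crop(140,185,230,240,8)); cv2.imwrite("pics/cg.png",crop(285,185,385,247,8))
print(rgb.shape)
```

```text
a 0.011 1352 [687.4 390.1] [ 82.4 155.5] 1.2 0.0141
a 0.03 48 [687.  447.8] [ 6.8 46.5] 89.7 0.0427
b 0.011 2628 [513.7 204.1] [200.6 110. ] 86.0 0.0178
b 0.03 77 [519.9 277.9] [ 7.2 57.7] 87.6 0.0561
c 0.011 1435 [307.1 230.6] [ 85.  154.4] 5.1 0.0141
c 0.03 43 [302.3 287.6] [45.9  5.6] 4.7 0.0442
g 0.011 285 [ 499.4 -216.8] [ 70.  254.7] 25.8 0.0273
g 0.03 932 [ 495.5 -216.6] [ 67.1 250.6] 27.9 0.0354
(384, 512, 3)
```

View pics/cb.png

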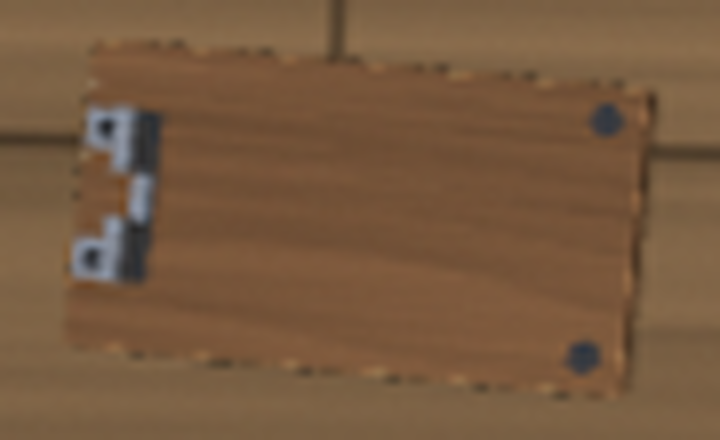

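View pics/cg.png

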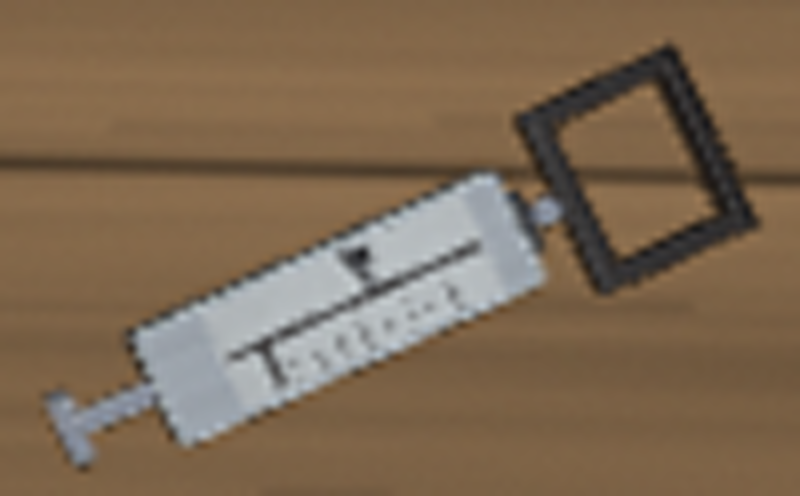

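The middle plank measures 200 x 110 mm, so it is the one meant. The others are about 155 x 83 mm. In the gauge crop, the T-shaped pointer is on the +y side at (270,355), the set marker on the -y side at (355,255), the head at (68,430) and the crossbar at about (700,140).

```bash
cat >> h.py <<'E'
def ray(u,v,z,K,T):
    r=T[:3,:3]@np.array([(u-K[0,2])/K[0,0],-(v-K[1,2])/K[1,1],-1]); return T[:3,3]+r*(z-T[2,3])/r[2]
def toolaxes():
    s=bot.read_state(); return np.array(s["tool_pos"]),R.from_rotvec(s["tcp_rot"]).as_matrix()
E
python3 - <<'E'
from h import *
D=np.load("pics/top.npz");P=D["P"];rgb=D["rgb"].astype(int);K=D["K"];T=D["T"]
g=lambda x,y,z:ray(285+(x+.5)/8-.5,185+(y+.5)/8-.5,z,K,T)*1000
m=(P[...,2]>.031)&(P[...,2]<.045)&(rgb.min(-1)>110); m[:, :285]=0;m[:,385:]=0;m[:185]=0;m[247:]=0
m=cv2.morphologyEx(m.astype(np.uint8),cv2.MORPH_OPEN,np.ones((7,7)))>0
r=cv2.minAreaRect((P[m][:,:2]*1000).astype(np.float32));print("box",m.sum(),r,np.median(P[m][:,2]))
h=g(68,430,.024);print("head",h,"crossbar",g(707,137,.024))
hc=g(707,137,.024); d=(h-hc)[:2];ax=d/np.linalg.norm(d);print("len",np.linalg.norm(d),"ang",np.degrees(np.arctan2(ax[1],ax[0])))
p=g(270,355,.039);k=g(355,258,.039);print("marker est",(p-k)[:2]@ax)
print("box corners",[g(*c,.036)[:2].round(1) for c in((130,332),(490,172),(545,280),(188,447))])
print(toolaxes())
E
```

```text
box 86 ((467.4106140136719, -147.1839599609375), (22.279495239257812, 25.417282104492188), 1.1119905710220337) 0.0357501362493744
head [ 445.83220147 -105.71363963   24.        ] crossbar [ 553.19952203 -328.14972479   24.        ]
len 246.9930231942273 ang 115.76606515080897
marker est 40.909581882333704
box corners [array([ 480.6, -125.8]), array([ 538.8, -249.9]), array([ 501.8, -269.2]), array([ 441.4, -146.4])]
(array([0.24433924, 0.62851205, 0.23004415]), array([[-9.32059338e-01,  3.62304753e-01, -8.09814587e-04],
       [ 3.62305653e-01,  9.32057368e-01, -1.91742441e-03],
       [ 6.01016772e-05, -2.08055373e-03, -9.99997834e-01]]))
```

Call:
step_arm --pt "8.5 -52.5 -67.8 6 43" --pt "8.5 -52.5 -67.8 6 43" --pt "8.5 -52.5 -67.8 6 43" --pt "8.5 -52.5 -67.8 6 43" --pt "8.5 -52.5 -67.8 6 43" --pt "8.5 -52.5 -67.8 6 43" --pt "8.5 -52.5 -67.8 6 43" --pt "8.5 -52.5 -67.8 6 43" --pt "8.5 -52.5 -67.8 6 43" --pt "8.5 -52.5 -67.8 6 43" --pt "8.5 -52.5 -67.8 6 43" --pt "8.5 -52.5 -67.8 6 43" --pt "8.5 -52.5 -67.8 6 43" --pt "8.5 -52.5 -67.8 6 43" --pt "8.5 -52.5 -67.8 6 43" --pt "8.5 -52.5 -67.8 6 43" --pt "8.5 -52.5 -67.8 6 43" --pt "8.5 -52.5 -67.8 6 43" --pt "8.5 -52.5 -67.8 6 43" --pt "8.5 -52.5 -67.8 6 43"

```text
time: 2.1
tool_pos: [0.4875, -0.192, 0.1707]
tcp_rot: [-1.67, -2.659, -0.001]
wrist_force: [0.7, 0.4, -0.1]
width: 0.999
grip_force: 0.0
```

Run:
```python
from h import *
rgb,P,K,T=save("wrist","w1")
print(toolaxes(),bot.read_state()["time"])
```

```text
(array([ 0.48753379, -0.19153875,  0.17086876]), array([[-4.35244280e-01,  9.00311621e-01, -1.18358301e-03],
       [ 9.00311132e-01,  4.35245497e-01,  1.10601132e-03],
       [ 1.51090402e-03, -5.84207861e-04, -9.99998688e-01]])) 2.15
```

View pics/w1.png

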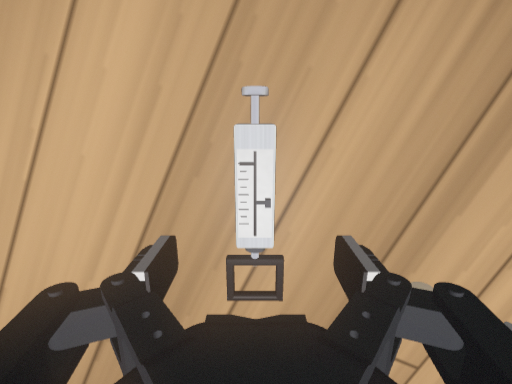

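The gauge stands upright in the view: head at (255,91), box from (235,125) to (276,248), pointer at row 163, marker at row 203 and crossbar at about (255,296).

Run:
```python
from h import *
D=np.load("pics/w1.npz");P=D["P"];rgb=D["rgb"].astype(int);K=D["K"];T=D["T"]
p0,A=toolaxes()
f=lambda u,v,z:((ray(u,v,z,K,T)-p0)@A*1000).round(1)
m=(np.arange(384)[:,None]<252)&(np.arange(384)[:,None]>115)&(P[...,2]>.033)&(P[...,2]<.045)
q=(P[m]-p0)@A*1000; print(len(q),cv2.minAreaRect(q[:,:2].astype(np.float32)),np.median(P[m][:,2]))
for n,a in dict(tl=(235,125,.036),tr=(276,125,.036),br=(274,247.5,.036),bl=(237,247.5,.036),head=(255,91,.024),neck=(255,110,.024),ptr=(247,163,.039),mrk=(262,202.5,.039),bar=(255,296,.024)).items(): print(n,f(*a))
# subpixel bar rows
g=rgb.sum(-1)
print("ptr",g[157:170,243:250].mean(1).round(),"mrk",g[196:210,258:263].mean(1).round())
```

```text
5011 ((-12.032203674316406, 0.11602210998535156), (143.59886169433594, 43.87744903564453), 0.09451290220022202) 0.036144832777447844
tl [ 58.8 -19.6 135. ]
tr [ 58.8  21.8 134.9]
br [-78.1  22.4 134.7]
bl [-78.1 -20.2 134.8]
head [ 92.1   0.6 147. ]
neck [ 73.5   0.6 147. ]
ptr [ 20.6  -7.7 131.9]
mrk [-22.6   8.2 131.8]
bar [-152.7    0.5  146.6]
ptr [681. 682. 683. 682. 632. 427. 339. 337. 531. 679. 680. 680. 680.] mrk [695. 694. 694. 693. 632. 358. 340. 356. 544. 689. 690. 692. 695. 697.]
```

Call:
step_arm --pt "8.5 -0.5 0 4 0" --pt "8.5 -0.5 0 8 0" --pt "8.5 -0.5 0 12 0" --pt "8.5 -0.5 0 15 0" --pt "8.5 -0.5 0 16.4 0" --pt "8.5 -0.5 0 16.4 0" --pt "3.5 -0.5 0 16.4 0" --pt "3.5 -0.5 0 16.4 0" --pt "3.5 -0.5 0 16.4 0" --pt "3.5 -0.5 0 16.4 0" --pt "3.5 -0.5 0 16.4 0" --pt "3.5 -0.5 0 16.4 0" --pt "3.5 -0.5 0 14 0" --pt "3.5 -0.5 0 10 0" --pt "3.5 -0.5 0 6 0" --pt "3.5 -0.5 0 4 0" --pt "3.5 -0.5 0 4 0" --force 50

```text
time: 3.85
tool_pos: [0.4932, -0.1989, 0.1356]
tcp_rot: [1.666, 2.653, 0.002]
wrist_force: [0.8, -0.3, -3.1]
width: 0.506
grip_force: 52.6
```

Run:
```python
from h import *
p0,A=toolaxes(); print(p0,A.round(4))
for n in("top","side"):
    rgb,P,K,T=save(n,n+"2")
p=np.load("pics/top2.npz");P=p["P"]
# refine plank: top surface points and plate
q=P[170:245,135:235].reshape(-1,3)
m=q[(q[:,2]>.012)&(q[:,2]<.024)]; r=cv2.minAreaRect((m[:,:2]*1000).astype(np.float32)); print(r)
m=q[(q[:,2]>.045)&(q[:,2]<.075)]; print(len(m),cv2.minAreaRect((m[:,:2]*1000).astype(np.float32)),np.median(m[:,2]))
u=np.load("pics/top.npz");K=u["K"];T=u["T"]
for c in((93,45),(655,95),(625,393),(66,345)): print(ray(140+(c[0]+.5)/8-.5,185+(c[1]+.5)/8-.5,.018,K,T)[:2]*1000)
for c in((160,112),(152,172),(130,222),(146,282)): print("plate",ray(140+(c[0]+.5)/8-.5,185+(c[1]+.5)/8-.5,.06,K,T)[:2]*1000)
```

```text
[ 0.49317801 -0.19888349  0.1356173 ] [[-0.4343  0.9008  0.0078]
 [ 0.9008  0.4343 -0.0034]
 [-0.0065  0.0055 -1.    ]]
((513.5924072265625, 204.08676147460938), (200.2604522705078, 110.17540740966797), 86.03630065917969)
54 ((519.8853759765625, 278.23980712890625), (7.350576877593994, 57.710052490234375), 86.56416320800781) 0.058384104664485625
[572.89644568 299.5291821 ]
[559.30528538  98.83077609]
[453.81935519 106.52308413]
[466.32800451 304.99540501]
plate [547.55951575 264.11412532]
plate [526.95688056 266.09124266]
plate [509.71096026 272.99170378]
plate [489.37365193 266.7367466 ]
```

Call:
step_arm --pt "3.5 1 0.5 0 1" --pt "3.5 3 1.6 0 3" --pt "3.5 6 3.3 0 6" --pt "3.5 9 4.9 0 9" --pt "3.5 12 6.5 0 12" --pt "3.5 15 8.2 0 15" --pt "3.5 18 9.8 0 18" --pt "3.5 21 11.5 0 20" --pt "3.5 24 13.1 0 22" --pt "3.5 27 14.7 0 24" --pt "3.5 30 16.4 0 26" --pt "3.5 32.5 17.7 0 28" --pt "3.5 34 18.6 0 29" --pt "3.5 35 19.1 0 29.7" --pt "3.5 35 19.1 0 29.7" --pt "3.5 35 19.1 0 29.7" --pt "3.5 35 19.1 0 29.7"

```text
time: 5.65
tool_pos: [0.5095, 0.1997, 0.1299]
tcp_rot: [-2.296, -2.143, 0.004]
wrist_force: [-1.1, -0.2, -3.0]
width: 0.506
grip_force: 52.4
```

Run:
```python
from h import *
rgb,P,K,T=save("wrist","w3")
p,A=toolaxes();print(p,A.round(4))
save("side","side3")
```

```text
[0.50972274 0.19968182 0.13030737] [[ 6.940e-02  9.976e-01 -1.600e-03]
 [ 9.976e-01 -6.940e-02 -8.000e-04]
 [-9.000e-04 -1.600e-03 -1.000e+00]]
```

View pics/w3.png

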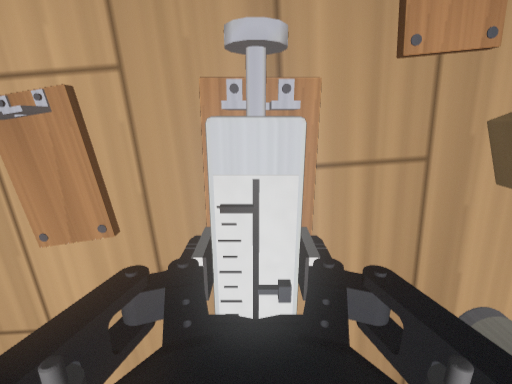

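The gauge is held straight, with its head at (256,37) and neck at column 256. The bracket is below it at (222-300,104), and the plank's far edge runs from (201,77) to (321,77).

Run:
```python
from h import *
D=np.load("pics/w3.npz");P=D["P"];K=D["K"];T=D["T"]
p0,A=toolaxes()
q=(P-p0)@A*1000; z=P[...,2]
v,u=np.mgrid[:384,:512]
c=(u>180)&(u<335)
box=c&(z>.14)&(v>115)&(v<235); head=c&(v<52)&(z>.1)
rect=lambda m:[np.round(x,1) for x in cv2.minAreaRect(q[m][:,:2].astype(np.float32))]+[np.median(z[m]).round(4)]
print("box",rect(box)); print("head",rect(head))
b=q[box]; 
for lo in range(-10,70,20):
    s=b[(b[:,0]>lo)&(b[:,0]<lo+20)]
    if len(s): print(lo,s[:,1].min(),s[:,1].max(),s[:,2].mean())
pl=c&(z>.014)&(z<.022); print("plank",rect(pl),q[pl][:,0].max())
for lo in range(20,120,20):
    s=q[pl];s=s[(s[:,0]>lo)&(s[:,0]<lo+20)]
    if len(s): print(lo,s[:,1].min(),s[:,1].max())
bt=c&(z>.045)&(z<.07); print("plate",bt.sum(),rect(bt))
h=z[head]; print(np.nanmax(h))
f=lambda a,b,z:((ray(a,b,z,K,T)-p0)@A*1000).round(1)
print("plate ends",f(222,104,.06),f(300,104,.06),"plank",f(201,77,.018),f(321,77,.018))
```

```text
box [array([39.2,  1.6]), array([59.6, 56.4]), np.float64(0.1), np.float64(0.1564)]
head [array([100. ,   1.3]), array([27.2, 10.2]), np.float64(88.8), np.float64(0.1552)]
-10 -26.62552259691569 29.782522684113847 -12.092358852072087
10 -26.34448962796924 29.475263565136586 -26.142280732867906
30 -20.58029292578759 23.61237508350708 -25.88796819121962
50 -20.581983666834326 23.578274849350258 -25.337114336207215
plank [array([25.1,  5.2]), array([152.4, 110.3]), np.float64(0.0), np.float64(0.0178)] 101.26124466530288
20 -49.86031284883741 60.213379243778725
40 -49.938622783600636 60.15606076634716
60 -49.8195737083832 60.205649994116484
80 -49.74284925868513 60.35394060327153
100 -48.82695862330174 59.559350848455416
plate 483 [array([76.8,  5.1]), array([60. ,  5.8]), np.float64(90.0), np.float64(0.0596)]
0.15995588810022346
plate ends [ 77.4 -24.   70.7] [77.5 35.1 70.6] plank [101.7 -46.9 112.7] [101.8  59.1 112.6]
```

Call:
step_arm --pt "3.5 -0.6 0.4 1 0" --pt "3.5 -0.6 0.4 2 0" --pt "3.5 -0.6 0.4 3 0" --pt "3.5 -0.6 0.4 4 0" --pt "3.5 -0.6 0.4 5 0" --pt "3.5 -0.6 0.4 6 0" --pt "3.5 -0.6 0.4 7 0" --pt "3.5 -0.6 0.4 8 0" --pt "3.5 -0.6 0.4 8.8 0" --pt "3.5 -0.6 0.4 9.4 0" --pt "3.5 -0.6 0.4 9.4 0" --pt "3.5 -0.6 0.4 9.4 0"

```text
time: 6.95
tool_pos: [0.5141, 0.1945, 0.0373]
tcp_rot: [2.296, 2.144, 0.0]
wrist_force: [-0.4, -0.5, -3.9]
width: 0.507
grip_force: 52.4
```

```bash
cat > chk.py <<'E'
from h import *
import sys
rgb,P,K,T=save("wrist",sys.argv[1]); p0,A=toolaxes(); q=(P-p0)@A*1000; z=P[...,2]
print(p0)
rect=lambda m:[np.round(x,1) for x in cv2.minAreaRect(q[m][:,:2].astype(np.float32))]+[np.median(z[m]).round(4)]
v,u=np.mgrid[:384,:512]; c=(u>180)&(u<335)
h0=float(sys.argv[2])
print("box",rect(c&(abs(z-h0-.036)<.004)&(q[...,0]>25)&(q[...,0]<75)&(abs(q[...,1])<40)))
print("plate",rect(c&(abs(z-.06)<.003)&(q[...,0]>70)))
pl=c&(abs(z-.018)<.004);print("plank",rect(pl),q[pl][:,0].max())
E
python3 chk.py w4 .026
```

```text
[0.51434608 0.19453993 0.03765937]
box [array([47. ,  1.8]), array([44.2, 44. ]), np.float64(89.9), np.float64(0.0638)]
plate [array([87.8,  0.5]), array([35. , 60.2]), np.float64(0.6), np.float64(0.0597)]
plank [array([18.1,  3.3]), array([104. , 177.2]), np.float64(89.9), np.float64(0.0178)] 106.76008203015641
```

View pics/w4.png

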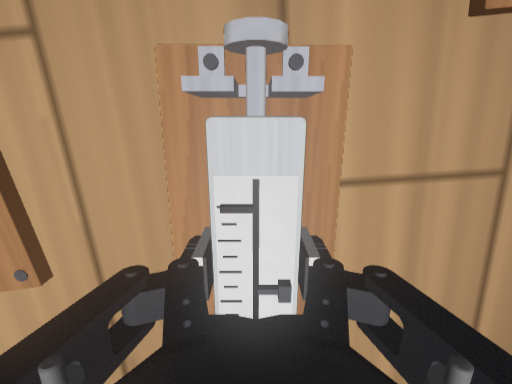

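The neck (column 256) is over the slot (middle near column 252), about 1 mm off. The underside is about 10 mm above the plank.

Call:
step_arm --pt "3.5 0 -0.1 0.3 0" --pt "3.5 0 -0.1 0.6 0" --pt "3.5 0 -0.1 0.9 0" --pt "3.5 0 -0.1 1.0 0" --pt "3.5 0 -0.1 1.0 0" --pt "4.8 0 -0.1 1.0 0" --pt "5.2 0 -0.1 1.0 0" --pt "6.5 0 -0.1 1.0 0" --pt "8.5 0 -0.1 1.0 0" --pt "8.5 0 -0.1 1.0 0" --pt "8.5 0 -0.1 -1 0" --pt "8.5 0 -0.1 -4 0" --pt "8.5 0 -0.1 -8 0" --pt "8.5 0 -0.1 -10 0" --pt "8.5 0 -0.1 -10 0" --pt "8.5 0 -0.1 -10 0"

```text
time: 8.6
tool_pos: [0.513, 0.1945, 0.1374]
tcp_rot: [2.296, 2.143, 0.001]
wrist_force: [0.9, 0.4, -0.6]
width: 0.992
grip_force: 0.0
```

```bash
python3 chk.py w5 .018; python3 -c "
from h import *
save('side','side5');print(toolaxes()[1].round(3))"
```

```text
[0.51208672 0.19418801 0.13614252]
box [array([47.2,  3.1]), array([44. , 44.2]), np.float64(89.9), np.float64(0.0538)]
plate [array([89.8,  2.8]), array([59.7, 19.9]), np.float64(89.9), np.float64(0.0596)]
plank [array([7.6, 2.9]), array([110.3, 199.3]), np.float64(90.0), np.float64(0.0178)] 107.30165814344626
[[ 0.069  0.998 -0.003]
 [ 0.998 -0.069 -0.001]
 [-0.001 -0.003 -1.   ]]
```

View pics/w5.png

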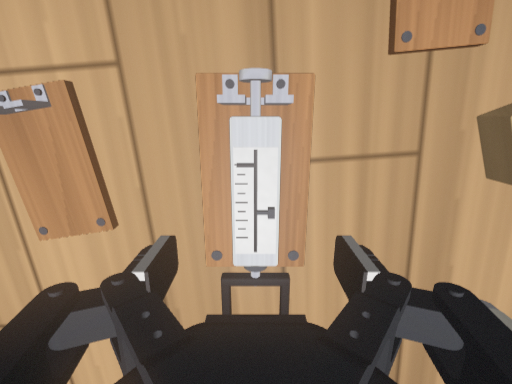

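The gauge lies in place and has been released: head at (256,75) behind the plate, neck in the slot, yoke at row 278. The next move is to the handle with a quarter turn.

```bash
python3 -c "
from h import *
s=bot.read_state();print(s['q'].round(3))
D=np.load('pics/side5.npz');P=D['P'];A=toolaxes()[1];p0=s['tool_pos'];q=(P-p0)@A*1000
m=(P[...,2]>.03)&(P[...,2]<.06)&(abs(q[...,1]-3)<40)&(q[...,0]<-75)&(q[...,0]>-175)
a=q[m];print(len(a),a[:,0].min(),a[:,1].min(),a[:,1].max(),P[m][:,2].max())
b=a[(a[:,0]<a[:,0].min()+14)];print(b.mean(0),len(b))
"
```

```text
[ 0.317  0.106  1.975 -0.     1.064  0.386]
311 -150.03503457505843 -33.69628170558671 38.06245515796439 0.05479612348705032
[-143.51625848    0.76992671   89.14111713] 106
```

Call:
step_arm --pt "8.5 -2 0.25 0 -8" --pt "6 -4 0.25 0 -16" --pt "3.8 -6 0.25 0 -24" --pt "3.8 -8 0.25 0 -32" --pt "3.8 -10 0.25 0 -40" --pt "3.8 -12 0.25 0 -48" --pt "3.8 -13.5 0.25 0 -56" --pt "3.8 -14.3 0.25 0 -64" --pt "3.8 -14.3 0.25 0 -72" --pt "3.8 -14.3 0.25 0 -80" --pt "3.8 -14.3 0.25 0 -88" --pt "3.8 -14.3 0.25 0 -90" --pt "3.8 -14.3 0.25 0 -90" --pt "3.8 -14.3 0.25 0 -90"

```text
time: 10.1
tool_pos: [0.5046, 0.0516, 0.1358]
tcp_rot: [-0.11, -3.137, 0.0]
wrist_force: [-0.4, -0.3, 0.3]
width: 0.444
grip_force: 0.0
```

Run:
```python
from h import *
s=bot.read_state(); rgb,P,K,T=save("wrist","w6"); p0,A=toolaxes(); print(p0,A.round(3),s["width"],s["q"][5])
# full view crossbar in tool frame from top + wrist
for n in("w6",):
    q=(P-p0)@A*1000; m=(P[...,2]>.03)&(P[...,2]<.058)&(abs(q[...,0])<45)&(q[...,1]<60)&(q[...,1]>-60)
    a=q[m]; print(len(a), a.min(0) if len(a) else "", a.max(0) if len(a) else "")
    for lo in range(-30,60,6):
        b=a[(a[:,1]>=lo)&(a[:,1]<lo+6)]; 
        if len(b): print(lo,len(b),b[:,0].min().round(),b[:,0].max().round(),(p0[2]*1000-b[:,2].min()).round(1))
```

```text
[0.50483171 0.0516336  0.13615796] [[-0.998  0.07  -0.002]
 [ 0.07   0.998 -0.   ]
 [ 0.002 -0.    -1.   ]] 0.4444883357883466 -1.4481110983432457
2937 [-35.87173213  -5.18966097  86.41883245] [34.74083077 59.81600762 99.45615863]
-6 448 -36.0 35.0 49.3
0 496 -35.0 35.0 49.5
6 186 -34.0 35.0 49.1
12 156 -34.0 35.0 48.8
18 159 -34.0 35.0 49.7
24 159 -34.0 35.0 49.5
30 134 -31.0 35.0 49.2
36 140 -31.0 35.0 49.2
42 352 -34.0 35.0 49.2
48 505 -34.0 35.0 49.6
54 202 -34.0 34.0 48.7
```

View pics/w6.png

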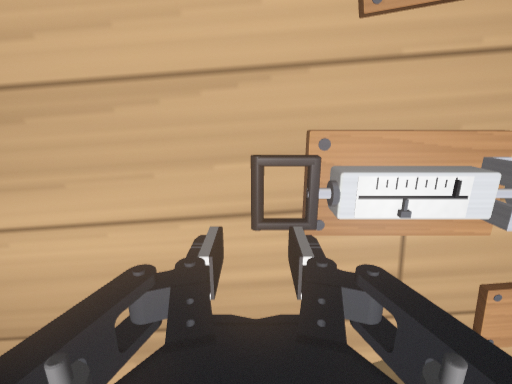

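The crossbar is centred between the fingers, at column 257 and rows 155-230, and the opening in the D is clear for one finger.

Call:
step_arm --pt "3.8 0 0.1 3 0" --pt "3.8 0 0.1 6 0" --pt "3.8 0 0.1 8 0" --pt "3.8 0 0.1 10 0" --pt "3.8 0 0.1 11 0" --pt "3.8 0 0.1 11.4 0" --pt "3.8 0 0.1 11.4 0" --pt "3 0 0.1 11.4 0" --pt "2 0 0.1 11.4 0" --pt "0.8 0 0.1 11.4 0" --pt "0.8 0 0.1 11.4 0" --pt "0.8 0 0.1 11.4 0" --pt "0.8 0 0.1 11.4 0" --force 40

```text
time: 11.45
tool_pos: [0.5065, 0.0527, 0.024]
tcp_rot: [0.108, 3.138, 0.0]
wrist_force: [0.5, -0.4, 3.2]
width: 0.124
grip_force: 39.0
```

```bash
cat > rod.py <<'E'
from h import *
import sys
s=bot.read_state(); print(s["time"],s["tool_pos"].round(4),s["wrist_force"].round(2),s["width"],s["grip_force"])
rgb,P,K,T=save("top",sys.argv[1]); save("wrist",sys.argv[1]+"w")
E
python3 rod.py r0; python3 -c "
import cv2
a=cv2.imread('pics/r0.png')[170:245,130:290];b=cv2.imread('pics/r0w.png')
b=cv2.resize(b,(640,480));a=cv2.resize(a,(640,300),interpolation=2)
cv2.imwrite('pics/r0c.png',cv2.resize(cv2.vconcat([a,b[0:300]]),(640,600)))"
```

```text
11.45 [0.5065 0.0527 0.024 ] [ 0.47 -0.38  3.24] 0.1243803810358741 39.03631389141083
```

View pics/r0c.png

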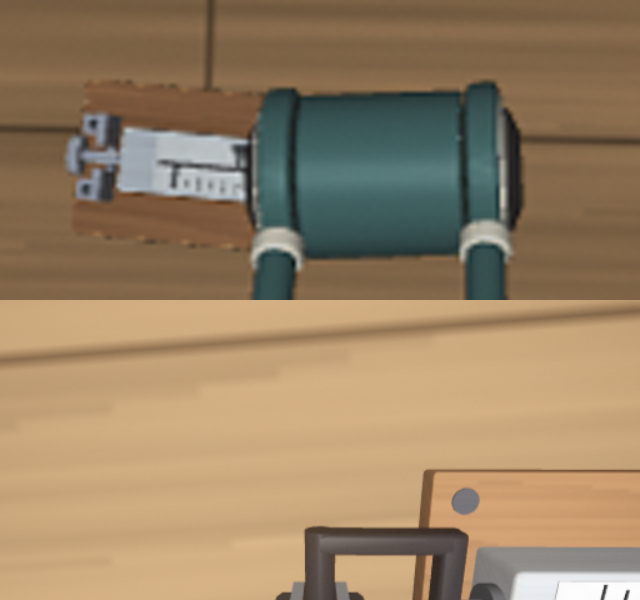

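Call:
step_arm --pt "0.8 0 -0.3 0 0" --pt "0.8 0 -0.6 0 0" --pt "0.8 0 -0.9 0 0" --pt "0.8 0 -1.2 0 0" --pt "0.8 0 -1.5 0 0" --pt "0.8 0 -1.8 0 0" --pt "0.8 0 -2.1 0 0" --pt "0.8 0 -2.4 0 0" --pt "0.8 0 -2.7 0 0" --pt "0.8 0 -3.0 0 0" --pt "0.8 0 -3.0 0 0" --pt "0.8 0 -3.0 0 0"

```text
time: 12.75
tool_pos: [0.5032, 0.0228, 0.0229]
tcp_rot: [-0.109, -3.139, -0.001]
wrist_force: [0.5, 5.3, 1.3]
width: 0.121
grip_force: 38.9
```

```bash
cat >> rod.py <<'E'
# unwarp the gauge's top plane (z=57mm) to a plank-aligned strip, 2 px/mm; plank origin/yaw from depth
o=np.array([.5121,.1839]);d=np.array([.068,.9977]);n=np.array([-.9977,.068])
def strip(f,z):
    D=np.load(f"pics/{f}.npz");K,T=D["K"],D["T"]
    X,Y=np.meshgrid(np.arange(-90,140,.5),np.arange(-24,24.1,.5))
    w=np.concatenate([o+X[...,None]*.001*d+Y[...,None]*.001*n,np.full(X.shape+(1,),z)],-1)
    c=(w-T[:3,3])@T[:3,:3]; u=K[0,0]*c[...,0]/-c[...,2]+K[0,2]; v=K[1,2]-K[1,1]*c[...,1]/-c[...,2]
    return cv2.remap(D["rgb"],u.astype(np.float32),v.astype(np.float32),cv2.INTER_CUBIC).astype(int).sum(-1),X[0],Y[:,0]
for f in("top5" if 0 else "top2",sys.argv[1]):
    S,X,Y=strip(f,.057)
    for nm,lo,hi in(("pointer+y",5,11),("marker-y",-11,-5),("mid+-16",13,18)):
        L=S[(Y>=lo)&(Y<=hi)].mean(0); print(f,nm,[int(a) for a in L.reshape(-1,4).mean(1)])
E
python3 rod.py r1 | cut -c1-400
```

```text
12.75 [0.5032 0.0228 0.0229] [0.48 5.34 1.34] 0.12131969261372769 38.925567269325256
top2 pointer+y [309, 265, 192, 232, 290, 278, 277, 277, 275, 274, 273, 275, 276, 274, 274, 275, 275, 273, 272, 272, 272, 270, 269, 270, 270, 269, 269, 267, 266, 266, 266, 266, 265, 263, 263, 262, 261, 260, 261, 260, 260, 260, 258, 258, 259, 258, 257, 258, 259, 256, 256, 256, 255, 254, 253, 253, 252, 253, 253, 253, 253, 251, 251, 253, 254, 253, 252, 254, 254, 254, 254, 253, 252, 252, 254, 254, 255,
top2 marker-y [288, 254, 225, 232, 249, 255, 254, 257, 258, 258, 258, 256, 255, 255, 254, 257, 261, 263, 263, 260, 257, 257, 259, 258, 257, 261, 265, 265, 263, 264, 263, 261, 262, 264, 263, 260, 260, 261, 260, 259, 259, 259, 260, 260, 259, 259, 259, 259, 259, 258, 256, 257, 257, 256, 255, 256, 256, 257, 259, 258, 257, 258, 256, 255, 255, 254, 252, 253, 255, 254, 252, 252, 254, 255, 255, 255, 255, 
top2 mid+-16 [304, 266, 241, 288, 297, 276, 276, 276, 276, 277, 276, 275, 275, 275, 272, 270, 270, 269, 268, 268, 268, 268, 267, 267, 267, 267, 269, 272, 274, 272, 273, 275, 278, 280, 279, 277, 277, 279, 281, 282,
[... 690 characters left out ...]
, 156, 78, 204, 394, 557, 602, 579, 577, 578, 577, 575, 575, 579, 582, 580, 580, 580, 570, 524, 402, 312, 363, 520, 582, 582, 573, 569, 571, 575, 574, 571, 568, 570, 571, 573, 574, 573, 571, 568, 563, 561, 561, 563, 563, 561, 560, 558, 554, 542, 517, 497, 499, 501, 501, 500, 500, 502, 504, 504, 503
r1 mid+-16 [248, 194, 129, 120, 170, 237, 272, 274, 269, 270, 271, 274, 258, 251, 305, 432, 381, 128, 91, 221, 416, 571, 603, 572, 533, 477, 527, 591, 559, 509, 529, 588, 569, 511, 498, 548, 573, 548, 521, 538, 569, 568, 532, 509, 545, 579, 567, 552, 545, 478, 332, 374, 506, 583, 568, 522, 519, 567, 552, 482, 469, 556, 573, 560, 556, 554, 547, 527, 504, 502, 504, 504, 504, 504, 504, 505, 509, 512,
```

Call:
step_arm --pt "0.8 0 -0.2 0 0" --pt "0.8 0 -0.4 0 0" --pt "0.8 0 -0.6 0 0" --pt "0.8 0 -0.8 0 0" --pt "0.8 0 -1.0 0 0" --pt "0.8 0 -1.2 0 0" --pt "0.8 0 -1.4 0 0" --pt "0.8 0 -1.6 0 0" --pt "0.8 0 -1.8 0 0" --pt "0.8 0 -2.0 0 0" --pt "0.8 0 -2.1 0 0" --pt "0.8 0 -2.2 0 0" --pt "0.8 0 -2.3 0 0" --pt "0.8 0 -2.3 0 0" --pt "0.8 0 -2.3 0 0"

```text
time: 14.35
tool_pos: [0.5013, 0.0009, 0.0227]
tcp_rot: [-0.11, -3.138, -0.003]
wrist_force: [2.0, 8.8, -0.2]
width: 0.119
grip_force: 38.9
```

```bash
python3 rod.py r2 | grep r2 -n | cut -c1-10 >/dev/null
python3 - <<'E'
import sys;sys.argv=["x","r2"]
src=open("rod.py").read().split("# unwarp")[1]
from h import *
exec("# "+src.split("for f in(")[0])
s=bot.read_state();print(s["tool_pos"].round(4),s["wrist_force"].round(2))
for f in("r1","r2"):
    S,X,Y=strip(f,.057)
    for lo,hi in((4,14),(-9,-5)):
        L=S[(Y>=lo)&(Y<=hi)].mean(0); r=(X>-30)&(X<20); i=np.argmin(np.where(r,L,9999)); w=slice(i-6,i+7); b=np.clip(480-L[w],0,None); print(f,lo,X[i],(b@X[w]/b.sum()).round(2))
    L=S[(Y>-15)&(Y<15)].mean(0); print("box end",L[320:360].round())
E
```

```text
[0.5013 0.001  0.0227] [ 0.49 10.41  0.1 ]
r1 4 11.5 11.69
r1 -9 -12.5 -12.81
box end [324. 307. 297. 292. 291. 293. 297. 301. 305. 307. 308. 310. 310. 311.
 312. 311. 310. 309. 306. 302. 297. 289. 281. 274. 269. 266. 264. 264.
 268. 274. 282. 289. 295. 299. 299. 299. 297. 296. 295. 292.]
r2 4 -10.5 -10.35
r2 -9 -12.5 -12.82
box end [326. 310. 300. 295. 294. 296. 301. 305. 308. 310. 311. 311. 311. 311.
 311. 311. 310. 309. 307. 303. 297. 289. 281. 274. 269. 265. 263. 264.
 267. 274. 281. 289. 295. 298. 299. 298. 297. 296. 295. 292.]
```

The pointer is 2.5 mm short of the marker, so I'll pull another 2 mm and hold.

Call:
step_arm --pt "0.8 0 -0.1 0 0" --pt "0.8 0 -0.2 0 0" --pt "0.8 0 -0.2 0 0" --pt "0.8 0 -0.2 0 0" --pt "0.8 0 -0.2 0 0" --pt "0.8 0 -0.2 0 0" --pt "0.8 0 -0.2 0 0" --pt "0.8 0 -0.2 0 0" --pt "0.8 0 -0.2 0 0" --pt "0.8 0 -0.2 0 0" --pt "0.8 0 -0.2 0 0" --pt "0.8 0 -0.2 0 0" --pt "0.8 0 -0.2 0 0" --pt "0.8 0 -0.2 0 0" --pt "0.8 0 -0.2 0 0" --pt "0.8 0 -0.2 0 0" --pt "0.8 0 -0.2 0 0" --pt "0.8 0 -0.2 0 0" --pt "0.8 0 -0.2 0 0" --pt "0.8 0 -0.2 0 0"

```text
time: 16.45
tool_pos: [0.5012, -0.0009, 0.0227]
tcp_rot: [-0.11, -3.138, -0.004]
wrist_force: [0.4, 9.3, -0.7]
width: 0.123
grip_force: 38.9
```

```bash
cat > m.py <<'E'
import sys
src=open("rod.py").read().split("# unwarp")[1]
from h import *
exec("# "+src.split("for f in(")[0])
s=bot.read_state();print(s["time"],s["tool_pos"].round(4),s["wrist_force"].round(2),s["grip_force"])
f=sys.argv[1]; rgb,P,K,T=save("top",f)
S,X,Y=strip(f,.057)
for lo,hi in((4,14),(-9,-5)):
    L=S[(Y>=lo)&(Y<=hi)].mean(0); r=(X>-30)&(X<55); i=np.argmin(np.where(r,L,9999)); w=slice(i-6,i+7); b=np.clip(480-L[w],0,None); print(f,lo,X[i],(b@X[w]/b.sum()).round(2))
q=np.stack([(P[...,:2]-o)@d,(P[...,:2]-o)@n,P[...,2]],-1)*1000
b=q[(abs(q[...,2]-54.5)<4)&(abs(q[...,1])<30)&(q[...,0]<86)&(q[...,0]>-110)]
print("box",cv2.minAreaRect(b[:,:2].astype(np.float32)),np.median(b[:,2]),b[:,0].max())
E
python3 m.py r3
```

```text
16.45 [ 0.5012 -0.0009  0.0227] [ 0.44  9.34 -0.74] 38.92389178276062
r3 4 -12.5 -12.53
r3 -9 -12.5 -12.84
box ((4.064598083496094, 0.9598464965820312), (43.72997283935547, 157.8806610107422), 89.74026489257812) 54.93051769725965 83.00752342120467
```

The pointer is level with the marker to within 0.3 mm. Next I ease it back home.

Call:
step_arm --pt "0.8 0 0 0 0" --pt "0.8 0 0 0 0" --pt "0.8 0 0.3 0 0" --pt "0.8 0 0.6 0 0" --pt "0.8 0 0.9 0 0" --pt "0.8 0 1.2 0 0" --pt "0.8 0 1.5 0 0" --pt "0.8 0 1.8 0 0" --pt "0.8 0 2.1 0 0" --pt "0.8 0 2.4 0 0" --pt "0.8 0 2.7 0 0" --pt "0.8 0 3.0 0 0" --pt "0.8 0 3.3 0 0" --pt "0.8 0 3.6 0 0" --pt "0.8 0 3.8 0 0" --pt "0.8 0 4.0 0 0" --pt "0.8 0 4.2 0 0" --pt "0.8 0 4.3 0 0" --pt "0.8 0 4.4 0 0" --pt "0.8 0 4.4 0 0"

```text
time: 18.5
tool_pos: [0.5048, 0.0411, 0.0233]
tcp_rot: [-0.107, -3.14, 0.002]
wrist_force: [-2.3, -1.0, 3.5]
width: 0.125
grip_force: 39.4
```

```bash
python3 m.py r4
```

```text
18.5 [0.5048 0.0411 0.0233] [-2.33 -0.97  3.47] 39.39253091812134
r4 4 -26.0 -25.82
r4 -9 -25.0 -24.76
box ((23.77614974975586, 0.8926048278808594), (43.72941970825195, 92.28234100341797), 89.96290588378906) 55.11938374278769 69.90975373833838
```

Call:
step_arm --pt "0.8 0 0.1 0 0" --pt "0.8 0 0.2 0 0" --pt "0.8 0 0.2 0 0" --pt "1.4 0 0.2 0 0" --pt "2.0 0 0.2 0 0" --pt "2.8 0 0.2 0 0" --pt "3.8 0 0.2 0 0" --pt "3.8 0 0.2 0 0" --pt "3.8 0 0.2 0 0" --pt "3.8 0 0.2 -1 0" --pt "3.8 0 0.2 -3 0" --pt "3.8 0 0.2 -6 0" --pt "3.8 0 0.2 -10 0" --pt "3.8 0 0.2 -14 0" --pt "3.8 0 -4 -14 0" --pt "3.8 0 -8 -14 0" --pt "3.8 0 -12 -14 0" --pt "3.8 0 -12 -14 0"

```text
time: 20.35
tool_pos: [0.4966, -0.0818, 0.1645]
tcp_rot: [0.115, 3.138, -0.003]
wrist_force: [0.2, 0.1, 0.8]
width: 0.447
grip_force: 0.0
```

```bash
python3 m.py r5
```

```text
20.35 [ 0.4966 -0.0818  0.1645] [0.2  0.14 0.83] 0.0
r5 4 32.0 31.87
r5 -9 -10.5 -10.7
box ((-16.848724365234375, 1.9506263732910156), (180.18280029296875, 53.0555419921875), 3.0894486904144287) 54.158453622703774 72.41242366850362
```

Run:
```python
from h import *
o=np.array([.5121,.1839]);d=np.array([.068,.9977]);n=np.array([-.9977,.068])
P=save("top","r6")[1]
q=np.stack([(P[...,:2]-o)@d,(P[...,:2]-o)@n,P[...,2]],-1)*1000
b=q[(abs(q[...,2]-54.5)<4)&(abs(q[...,1])<30)&(q[...,0]<86)&(q[...,0]>-62)]
print(len(b),cv2.minAreaRect(b[:,:2].astype(np.float32)),np.linalg.lstsq(np.c_[b[:,:2],np.ones(len(b))],b[:,2],rcond=None)[0])
s=bot.read_state();print(s["joint_vel"].round(3),s["wrist_force"].round(2))
```

```text
699 ((6.2881622314453125, 0.5240478515625), (136.5093536376953, 43.66853713989258), 0.15355733036994934) [-5.94453714e-04 -4.67765798e-04  5.41381212e+01]
[ 0.035  0.005  0.006  0.006 -0.001  0.004] [ 0.39 -0.88  0.27]
```

The gauge lies flat and in line with the handle home, and nothing is touching it. I'm handing the job in.

Call:
step_arm --pt "3.8 0 0 0 0" --pt "3.8 0 0 0 0" --pt "3.8 0 0 0 0"

```text
time: 20.75
tool_pos: [0.4967, -0.077, 0.1633]
tcp_rot: [-0.105, -3.14, -0.0]
wrist_force: [-0.2, -0.4, -0.4]
width: 0.442
grip_force: 0.0
```

```bash
python3 -c "
from workcell import bot
print(bot.finish_job())"
```

```text
the job is handed in; nothing more can be done
None
```

The gauge was hooked in the 200 x 110 mm plank's bracket, pulled to within about 0.3 mm of the marker, held about two seconds, eased home and left lying flat and released; the job is handed in, but no verdict was shown.

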